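Fill the glaze tray and top each jar with its fired sample

TASK

The red-lidded jar already stands in the middle of the low wooden tray: stand the yellow-lidded jar in the tray to the left of it and the blue-lidded jar to the right of it (as the robot sees it), so that all three fit in one row, upright on the tray's floor. Then lay each jar's test tile flat and centred on top of its lid, glazed side up: the rust-red tile on the red jar, the ochre-yellow tile on the yellow jar and the dark navy tile on the blue jar. Leave the green-lidded jar, the teal tile and the bowl where they are.

Things in the scene. Friction and masses are not known exactly. Their poses are not given: they have to be found in the camera images.
- jar_tray: Low open wooden tray, fixed to the worktop. Outside 96 x 228 x 20 mm, inside 84 x 216 mm, walls 6 mm thick, inner floor 6 mm above the worktop. Origin at the centre of its underside; x points across it, away from the robot; y along its length to the left as the robot sees it; z up. It may be turned up to 15 degrees.
- red_jar: White screw-top jar with a red lid, solid, 64 mm in diameter, 82 mm high with a flat lid, standing loose in the middle of the tray, on the tray's floor. Its origin is the centre of its underside; z runs up its axis (turn about z has no meaning). 
- yellow_jar: White screw-top jar with a yellow lid, 58 mm in diameter, 74 mm high with a flat lid, standing on the worktop; 0.1 to 0.3 kg. Its origin is the centre of its underside; z runs up its axis (turn about z has no meaning). 
- blue_jar: White screw-top jar with a blue lid, 58 mm in diameter, 74 mm high with a flat lid, standing on the worktop; 0.1 to 0.3 kg. Its origin is the centre of its underside; z runs up its axis (turn about z has no meaning). 
- rust_tile: Glaze test tile, one half glazed rust red, the other bare cream clay; 55 x 42 x 7 mm (its own x, y, z), lying flat on the worktop, glazed side up; origin at the centre of its underside; mass about 30 g. Pinch it across the 42 mm width.
- ochre_tile: Glaze test tile, one half glazed ochre yellow, the other bare cream clay; 55 x 42 x 7 mm (its own x, y, z), lying flat on the worktop, glazed side up; origin at the centre of its underside; mass about 30 g. Pinch it across the 42 mm width.
- navy_tile: Glaze test tile, one half glazed very dark navy (nearly black), the other bare cream clay; 55 x 42 x 7 mm (its own x, y, z), lying flat on the worktop, glazed side up; origin at the centre of its underside; mass about 30 g. Pinch it across the 42 mm width.
- teal_tile: Bystander: glaze test tile, one half glazed teal (the lighter blue-green), the other bare cream clay; 55 x 42 x 7 mm, origin at the centre of its underside. Not to be moved.
- green_jar: Bystander: white screw-top jar with a green lid, 64 mm in diameter, 82 mm high; origin at the centre of its underside. Not to be moved.
- teal_bowl: Bystander: small teal glazed bowl, 68 mm in diameter, 47 mm high; origin at the centre of its underside. Not to be moved.
There are look-alikes about, which are no part of the job. What is shaped like the navy_tile but purple is not meant. Leave any purple look-alike of the blue_jar alone.

How it is judged:
At the end, for the whole second after the job is handed in: Jars upright on the tray floor, within 16 mm of its long midline: red within 22 mm of the middle, yellow 40-85 mm left of the middle, blue 40-85 mm right. Tiles flat, glazed side up, centred within 15 mm on the lids: rust on red, ochre on yellow, navy on blue. All at rest, released (x of yellow_jar in the frame of jar_tray between -0.016 and 0.016 m and y of yellow_jar in the frame of jar_tray between 0.04 and 0.085 m and z of yellow_jar in the frame of jar_tray between 0.003 and 0.009 m and angle between each of yellow_jar, red_jar, blue_jar's own z axis and vertical below 0.08 rad and linear speed of each of yellow_jar, red_jar, blue_jar, rust_tile, ochre_tile, navy_tile below 0.02 m/s and x of red_jar in the frame of jar_tray between -0.016 and 0.016 m and y of red_jar in the frame of jar_tray between -0.022 and 0.022 m and z of red_jar in the frame of jar_tray between 0.003 and 0.009 m and x of blue_jar in the frame of jar_tray between -0.016 and 0.016 m and y of blue_jar in the frame of jar_tray between -0.085 and -0.04 m and z of blue_jar in the frame of jar_tray between 0.003 and 0.009 m and horizontal distance between rust_tile and red_jar below 0.015 m and z of rust_tile in the frame of red_jar between 0.077 and 0.087 m and angle between each of rust_tile, ochre_tile, navy_tile's own z axis and vertical below 0.1 rad and horizontal distance between ochre_tile and yellow_jar below 0.015 m and z of ochre_tile in the frame of yellow_jar between 0.069 and 0.079 m and horizontal distance between navy_tile and blue_jar below 0.015 m and z of navy_tile in the frame of blue_jar between 0.069 and 0.079 m); the robot touches nothing.
It fails at once if the green-lidded jar is moved by more than 20 mm (distance of green_jar from where it was at the start of the episode above 0.02 m).
It fails at once if the teal tile is moved by more than 20 mm (distance of teal_tile from where it was at the start of the episode above 0.02 m).
It fails at once if the bowl is moved by more than 20 mm (distance of teal_bowl from where it was at the start of the episode above 0.02 m).
It also fails if it takes over 115 s, if anything falls off the work surface, if the arm or the gripper's body presses on something with over 40 N, if the wrist force passes 120 N, or if a joint passes its speed limit or range.

ROBOT

A 7-joint arm with a two-finger parallel gripper is mounted at the origin on the work surface; the furniture and walls round the work are solid. World frame = base frame: x ahead of the robot, y to its left, z up, the work surface at z = 0. Lengths are in m, angles in rad, forces in N, time in s.
With the tool pointing down it reaches from about 0.425 to 0.925 m from the base axis. Payload 6.8 kg.
Tool frame: the origin (TCP) lies midway between the tips of the shut fingers; the grasp point (between the pads) lies 19 mm behind it; z points along the fingers, y is the direction in which the jaws open and shut (so a half turn about z gives the same grasp; the last joint's range is limited). The gripper opens to 85 mm and grips with 20 to 120 N. Pads are 22 mm wide; open, the fingers measure 114 mm over their backs; the gripper's body (76 mm by 85 mm) begins 54 mm behind the grasp point. The pads swing forward as they close: fully open they stand 13 mm farther back than shut.
Start: joints at [-1.253, 0.477, 0.022, 1.555, -0.011, 1.109, -0.083], TCP at [0.279, 0.615, 0.231] pointing down, gripper open.
Joint ranges: [-2.96, 2.96], [-0.34, 2.1], [-1.41, 1.46], [0.24, 2.44], [-1.37, 4.51], [0.17, 1.92], [-2.96, 2.96]. Speed limits (rad/s): [2.39, 2.39, 3.14, 3.14, 3.14, 3.14, 3.14].

INTERFACE

Orientations are given as a rotation vector (axis times angle).
In Python, from bench import r gives the robot as it stands. The module is installed in compiled form; this text tells all that it offers.
- The arm moves only by the tool play_rows, never from a script. Its argument "plan" is a list of rows, each a list of 7 numbers: the shift along the world's x, y, z in mm, then the turn, a rotation vector about the world's x, y, z in rad, then the finger opening in mm, from 0 to 85.4. A call has 1 to 12 rows; each row is the pose to reach, as a shift and turn from the pose commanded when the call began; what a row does not reach only later rows make up. A row lasts 1/10 s, in which the tool goes at most 50 mm and 8.59 degrees, less where a joint would pass 70% of its speed; a pose out of reach is approached as far as the arm can. A call with a gripper value outside its range is refused whole. The fingers move at their own pace and stop on an object; "grip_force" is the grip in N (left out, the last holds). Time passes only in rows, so rows that repeat a pose let the fingers close. It gives the time, the measured TCP pose, the force and the opening at its end, in the units of the state.
- r.get_obs(): the state, without advancing time (a new reading comes with each control period).
- r.grab_frame(name): name is "scene" or "top"; returns a dict with "color" (480x640x3 uint8, blue, green, red), "z_map" (480x640 float32, m along the optical axis (not along the pixel's ray), 0 where there is no reading), "camera_matrix" (3x3 intrinsics, pixels), "R" (3x3) and "t" (3): a world point X has camera coordinates R X + t. Camera axes: x right, y down, z forward; pixel columns grow to the right and rows downward; lengths in m; the calibration is good to about 2 mm. A picture is of the moment at which its call begins.
- r.hand_in(): hands the job in, once; it reports no verdict.
The state is a dict: "clock": time; "joints": joint angles; "qvel": joint speeds; "tau": joint torques, N m; "tcp_pos": TCP position; "orientation": TCP orientation; "contact_force": force on the tool from outside, world axes, zero at the start; "moment": the same for the moment, N m; "grip_width": finger opening in m.
Only numpy, scipy, OpenCV 4.12 (cv2) and the standard library are available. Lean on these libraries where they do the work, as an engineer would, in place of code of your own. Each camera call takes 0.05 s, during which the arm holds its last target.

## Working session

There is one attempt and no reset: what is moved stays moved. The work goes in short steps, Python scripts to look and compute and a tool call to move; the robot and the scene stay as the last step left them, time stands still between calls to the robot, and variables do not carry over. Pictures are saved under pics/ and viewed, and the job is handed in when it is done.

Besides the shell and the picture viewer there is one more tool, called after "Request:" as name([rows], argument=value, ...), one row to a line, values as JSON. play_rows: Moves the arm, as the interface text tells. Its arguments: {"type":"object","properties":{"plan":{"type":"array"},"grip_force":{"type":"number"}},"required":["plan"]}

```bash
mkdir -p pics; python3 - <<'E'
from bench import r
import cv2,numpy as np
o=r.get_obs()
for k,v in o.items(): print(k,np.round(v,4))
for n in("scene","top"):
    f=r.grab_frame(n); cv2.imwrite(f"pics/{n}0.png",f["color"]); np.savez(f"{n}0.npz",**f)
    print(n,f["camera_matrix"],f["R"],f["t"],-f["R"].T@f["t"])
E
```

```text
clock 0.0
joints [-1.2531  0.4778  0.0224  1.5565 -0.0115  1.1093 -0.0831]
qvel [-0.0004  0.0001  0.0002  0.0012 -0.0004  0.0004  0.0013]
tau [-7.00000e-04 -5.96439e+01  1.60790e+00 -2.81218e+01  1.26000e-02
  9.10000e-03  1.00000e-04]
tcp_pos [0.2786 0.6142 0.2303]
orientation [-6.6380e-01 -3.0704e+00  2.9000e-03]
contact_force [-1.0785  0.2486  0.8987]
moment [-0.0313  0.013  -0.0436]
grip_width 0.0853
scene [[436.80131264   0.         319.58174369]
 [  0.         436.80131264 240.31621687]
 [  0.           0.           1.        ]] [[ 0.72196256 -0.69190036 -0.00662937]
 [-0.41928623 -0.42984196 -0.79964676]
 [ 0.55042631  0.58009463 -0.6004341 ]] [-0.5916352   0.05773051  1.14749479] [-0.18026725 -1.05019318  0.73123684]
top [[544.23867727   0.         316.31920489]
 [  0.         544.23867727 236.88015517]
 [  0.           0.           1.        ]] [[-0.02857977 -0.99953128 -0.0109737 ]
 [-0.98435269  0.030052   -0.17362796]
 [ 0.17387635  0.00583975 -0.98475018]] [-0.33164723  0.50886672  1.18653638] [ 0.2851153  -0.35371332  1.253156  ]
```

View pics/scene0.png

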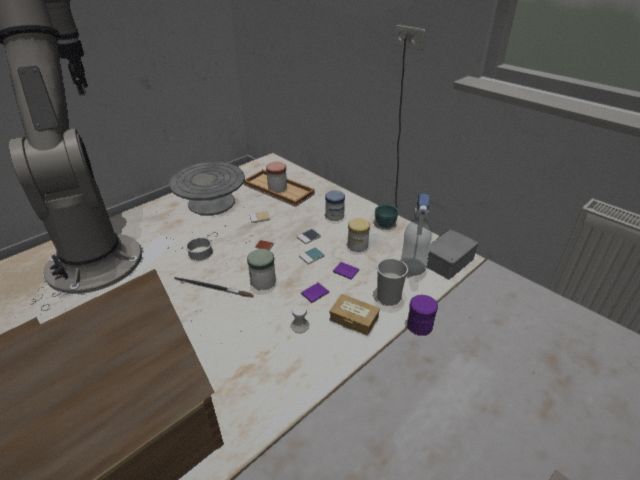

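View pics/top0.png

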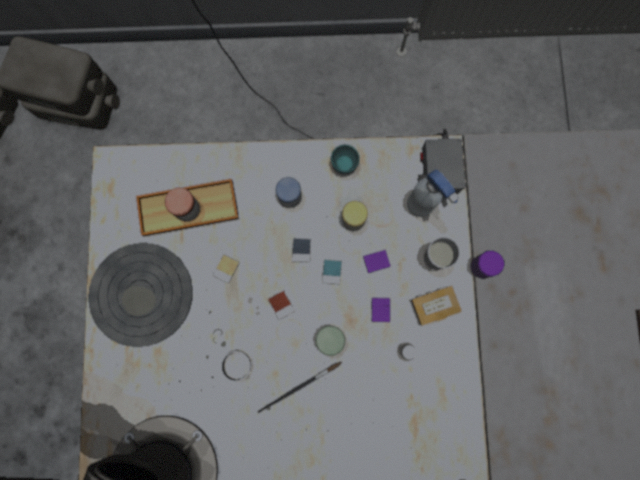

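The top view shows the tray at (188,208) with the red jar at (180,203). What could be mistaken for what:
- **Blue jar:** (289,192). The purple look-alike jar is at (490,264), and the spray bottle has a blue head at (440,185).
- **Yellow jar:** (354,215). The tan box is at (436,305).
- **Navy tile:** (301,249). Teal tile at (332,270), purple ones at (376,261) and (381,310).
- **Ochre tile:** (227,267).
- **Rust tile:** (281,303).
- **Not to be moved:** green jar (330,340) and bowl (345,160).

Next is a close crop to check these choices, along with the measurements.

```bash
cat > h.py <<'E'
import numpy as np,cv2
def load(n,k="0"): return dict(np.load(f"{n}{k}.npz"))
def ray(f,uv,z):
    uv=np.atleast_2d(uv).astype(float)
    K=f["camera_matrix"];R=f["R"];t=f["t"];C=-R.T@t
    d=np.c_[(uv[:,0]-K[0,2])/K[0,0],(uv[:,1]-K[1,2])/K[1,1],np.ones(len(uv))]@R
    s=(z-C[2])/d[:,2]; return C+d*s[:,None]
def cloud(f):
    z=f["z_map"];h,w=z.shape;K=f["camera_matrix"]
    u,v=np.meshgrid(np.arange(w),np.arange(h))
    P=np.stack([(u-K[0,2])/K[0,0]*z,(v-K[1,2])/K[1,1]*z,z],-1)
    return (P-f["t"])@f["R"]
def proj(f,X):
    c=np.atleast_2d(X)@f["R"].T+f["t"];p=c@f["camera_matrix"].T;return p[:,:2]/p[:,2:]
E
python3 - <<'E'
from h import *
f=load("top");c=f["color"]
cv2.imwrite("pics/crop0.png",cv2.resize(c[130:370,130:400],None,fx=2.9,fy=2.4*1.04,interpolation=cv2.INTER_CUBIC))
P=cloud(f)
for n,(u,v) in dict(red=(180,203),yel=(354,215),blue=(289,192),green=(330,340),bowl=(345,160),turn=(140,295),rim=(140,250),navy=(301,244),navyc=(301,256),teal=(332,267),och=(229,263),ochc=(222,274),rust=(279,299),rustc=(286,311),tray=(215,205),table=(260,230),ring=(237,350),bottle=(440,185),cup=(440,255),brush=(300,385),purp=(376,261)).items():
    print(n,np.round(P[v-1:v+2,u-1:u+2].reshape(-1,3).mean(0),4), "hsv",cv2.cvtColor(c[v:v+1,u:u+1],cv2.COLOR_BGR2HSV)[0,0])
E
```

```text
red [ 0.5759 -0.0485  0.0876] hsv [  8  78 141]
yel [ 0.5401 -0.4316  0.0732] hsv [ 31  80 137]
blue [ 0.5974 -0.2885  0.0724] hsv [106  64 120]
green [ 0.2697 -0.3694  0.0803] hsv [ 55  26 129]
bowl [ 0.6899 -0.4201  0.0044] hsv [ 90 102 107]
turn [0.3757 0.0329 0.0921] hsv [36 16 81]
rim [0.4735 0.0367 0.0888] hsv [90 10 73]
navy [ 0.4896 -0.3103  0.0063] hsv [106  47  71]
navyc [ 0.4617 -0.3096  0.005 ] hsv [105  14 146]
teal [ 0.4338 -0.3804  0.006 ] hsv [ 96  89 106]
och [ 0.4501 -0.1429  0.0069] hsv [ 23  81 139]
ochc [ 0.4251 -0.1267  0.0065] hsv [111  12 143]
rust [ 0.364  -0.257   0.0053] hsv [  5 139  97]
rustc [ 0.3364 -0.2725  0.0055] hsv [111  12 145]
tray [ 0.5886 -0.11    0.0069] hsv [ 20  99 136]
table [ 0.527  -0.2146 -0.0009] hsv [107  12 146]
ring [ 0.2527 -0.1609  0.0073] hsv [  0   2 105]
bottle [ 0.5646 -0.5935  0.2147] hsv [110 113 113]
cup [ 0.4482 -0.6206  0.0502] hsv [ 33  19 124]
brush [ 0.1727 -0.3006  0.0079] hsv [110  13  58]
purp [ 0.4446 -0.4823  0.0062] hsv [136 149 120]
```

View pics/crop0.png

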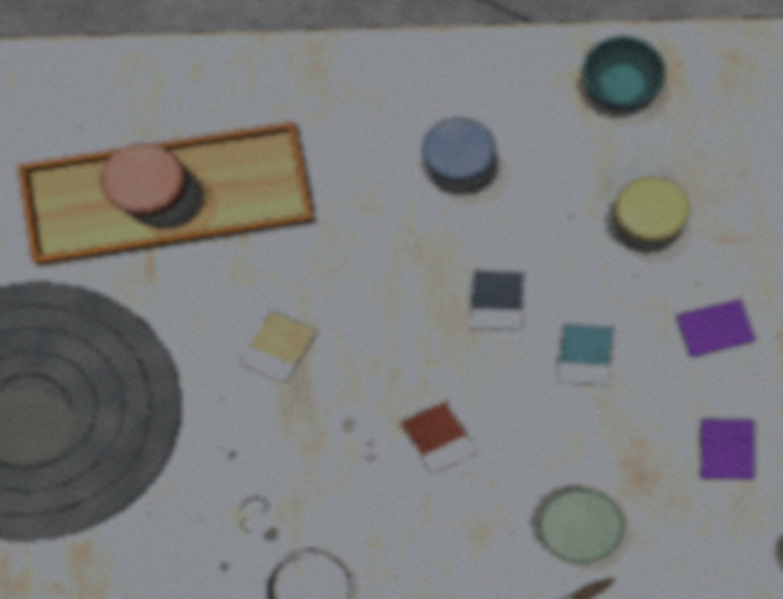

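```bash
cat > m.py <<'E'
from h import *
def comp(mask,uv,rad=60):
    n,l,s,ce=cv2.connectedComponentsWithStats(mask.astype(np.uint8),connectivity=4)
    u,v=uv; w=l[v-2:v+3,u-2:u+3];w=w[w>0]
    return l==np.bincount(w).argmax()
def near(f,uv,tol):
    lab=cv2.cvtColor(cv2.GaussianBlur(f["color"],(3,3),0),cv2.COLOR_BGR2LAB).astype(float)
    u,v=uv; ref=np.median(lab[v-2:v+3,u-2:u+3].reshape(-1,3),0)
    d=lab-ref; return comp(np.sqrt(.3*d[...,0]**2+d[...,1]**2+d[...,2]**2)<tol,uv)
def lid(f,uv,z,tol=12):
    m=near(f,uv,tol).astype(np.uint8)
    c=max(cv2.findContours(m,0,1)[0],key=cv2.contourArea)[:,0]
    p=ray(f,c,z)[:,:2].astype(np.float32); h=cv2.convexHull(p)
    (x,y),rr=cv2.minEnclosingCircle(h)
    M=cv2.moments(h*1000); e=2*np.sqrt(M["m00"]/np.pi)
    return (M["m10"]/M["m00"]/1e3,M["m01"]/M["m00"]/1e3),e,(x,y),2*rr
def rect(f,uv,z,tol=12):
    m=near(f,uv,tol).astype(np.uint8)
    c=max(cv2.findContours(m,0,1)[0],key=cv2.contourArea)[:,0]
    p=(ray(f,c,z)[:,:2]*1000).astype(np.float32)
    return cv2.minAreaRect(p),m
E
python3 - <<'E'
from m import *
f=load("top")
for n,uv,z in(("red",(180,203),.088),("yel",(354,215),.074),("blue",(289,192),.074),("green",(330,340),.082)):
    a=lid(f,uv,z); print(n,np.round(a[0],4),"d",round(a[1],1),np.round(a[2],4),round(a[3]*1e3,1))
for n,uv,t in(("navy",(301,244),14),("och",(229,263),14),("rust",(279,299),16),("teal",(332,267),14)):
    b,m=rect(f,uv,.007,t); print(n,np.round(b[0],1),np.round(b[1],1),round(b[2],1),m.sum())
# tray: height map >? plus colour
hsv=cv2.cvtColor(f["color"],cv2.COLOR_BGR2HSV)
m=((hsv[...,1]>55)&(hsv[...,0]<32)).astype(np.uint8);m[:170]=0;m[245:]=0;m[:,:125]=0;m[:,250:]=0
m=cv2.morphologyEx(m,cv2.MORPH_OPEN,np.ones((3,3)))
c=max(cv2.findContours(m,0,1)[0],key=cv2.contourArea)[:,0]
p=(ray(f,c,.02)[:,:2]*1000).astype(np.float32);print("tray",cv2.minAreaRect(p))
v=f["color"].copy();cv2.drawContours(v,[c[:,None]],-1,(0,255,0),1)
cv2.imwrite("pics/tray0.png",cv2.resize(v[160:260,110:260],None,fx=4,fy=4))
E
```

```text
red [ 0.5774 -0.0288] d 119.5 [ 0.5676 -0.0623] 231.0
yel [ 0.5464 -0.4341] d 51.9 [ 0.5467 -0.434 ] 54.9
blue [ 0.6048 -0.2852] d 56.9 [ 0.6017 -0.2843] 64.2
green [ 0.3664 -0.2755] d 855.3 [ 0.3493 -0.2636] 1102.4
navy [ 485.  -310.8] [37.8 31.5] 83.8 219
och [ 445.  -140.3] [46.9 38.8] 66.6 307
rust [ 359.  -256.8] [31.7 37. ] 28.0 224
teal [ 432.2 -379.4] [41.3 36.5] 82.2 278
tray ((583.0404052734375, -46.167144775390625), (99.17214965820312, 228.2528839111328), 9.018050193786621)
```

View pics/tray0.png

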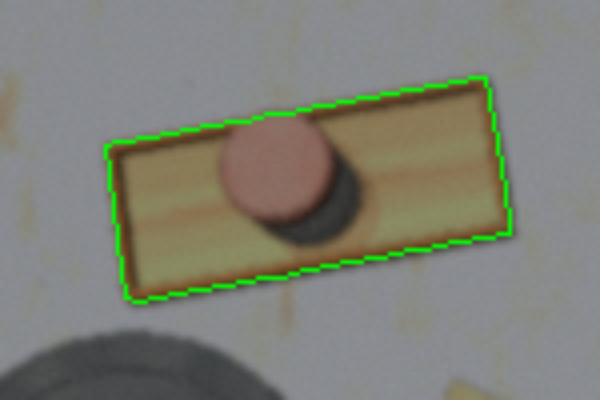

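```bash
cat >> m.py <<'E'
def box(m,uv,r=45):
    o=np.zeros_like(m);u,v=uv;o[max(0,v-r):v+r,max(0,u-r):u+r]=m[max(0,v-r):v+r,max(0,u-r):u+r];return o
def hmask(f,h0,h1,s0,v0=0,v1=255):
    h=cv2.cvtColor(cv2.GaussianBlur(f["color"],(3,3),0),cv2.COLOR_BGR2HSV).astype(int)
    H=h[...,0]; hh=(H>=h0)&(H<=h1) if h0<=h1 else (H>=h0)|(H<=h1)
    return hh&(h[...,1]>=s0)&(h[...,2]>=v0)&(h[...,2]<=v1)
def lid2(f,uv,z,D,m,band=.012):
    P=cloud(f); m=box(m&(np.abs(P[...,2]-z)<band),uv)
    m=cv2.morphologyEx(comp(m,uv).astype(np.uint8),cv2.MORPH_CLOSE,np.ones((5,5)))
    c=max(cv2.findContours(m,0,1)[0],key=cv2.contourArea)
    h=cv2.convexHull(c)[:,0]
    p=ray(f,h,z)[:,:2]
    M=cv2.moments((p*1e3).astype(np.float32)[:,None])
    q=P[m>0]
    return np.round([M["m10"]/M["m00"],M["m01"]/M["m00"]],1),round(2*np.sqrt(M["m00"]/np.pi),1),np.round(np.median(q[:,2])*1e3,1)
E
python3 - <<'E'
from m import *
L=dict(red=((170,12,60),.088,64),yel=((22,40,60),.074,58),blue=((98,125,40),.074,58),green=((40,80,18),.082,64))
px=dict(top=dict(red=(180,203),yel=(354,215),blue=(289,192),green=(330,340)),scene=dict(red=(276,167),yel=(359,225),blue=(335,196),green=(261,257)))
for n in("top","scene"):
    f=load(n)
    for k,(a,z,D) in L.items():
        try: print(n,k,*lid2(f,px[n][k],z,D,hmask(f,*a)))
        except Exception as e: print(n,k,e)
E
```

```text
top red [579.9 -46.5] 62.6 87.4
top yel [ 543.4 -432.8] 53.6 73.4
top blue [ 602.2 -285.8] 54.6 73.2
top green [ 269.6 -369.4] 59.8 81.7
scene red [574.3 -56.6] 67.3 87.5
scene yel [ 539.6 -441.1] 58.3 74.4
scene blue [ 595.  -297.1] 57.7 74.0
scene green [ 265.2 -379.3] 65.9 82.0
```

```bash
python3 - <<'E'
from m import *
est=dict(red=(.580,-.0465,.088,.032),yel=(.5434,-.4328,.074,.029),blue=(.6022,-.2858,.074,.029),green=(.2696,-.3694,.082,.032))
for n in("top","scene"):
    f=load(n);P=cloud(f)
    for k,(x,y,z,R) in est.items():
        d=np.hypot(P[...,0]-x,P[...,1]-y)
        q=P[(d<.06)&(abs(P[...,2]-z)<.005)][:,:2]*1e3
        (c,rr)=cv2.minEnclosingCircle(q.astype(np.float32))
        mid=(np.percentile(q,1,0)+np.percentile(q,99,0))/2
        print(n,k,len(q),"mean",q.mean(0).round(1),"mid",mid.round(1),"ext",np.ptp(q,axis=0).round(1),2*np.sqrt(1))
    # floor of tray & table noise
    t=P[(abs(P[...,0]-.5)<.02)&(abs(P[...,1]+.22)<.02)][:,2]; print("table z",t.mean()*1e3,t.std()*1e3)
E
```

```text
top red 608 mean [581.9 -45.2] mid [582.3 -45.1] ext [62.1 60.5] 2.0
top yel 503 mean [ 545.7 -433.5] mid [ 545.9 -433.8] ext [57.5 56. ] 2.0
top blue 481 mean [ 605.  -286.3] mid [ 605.3 -286.4] ext [55.2 54.1] 2.0
top green 684 mean [ 270.2 -369.7] mid [ 270.  -369.4] ext [60.9 61.8] 2.0
table z -0.8040487201953008 2.2521524078011277
scene red 165 mean [579.2 -50.1] mid [580.4 -47.8] ext [61.1 62.2] 2.0
scene yel 237 mean [ 542.9 -437.7] mid [ 544.3 -436.1] ext [58.3 60.1] 2.0
scene blue 180 mean [ 602.1 -290.5] mid [ 604.1 -288.1] ext [57.2 57. ] 2.0
scene green 380 mean [ 267.9 -373.9] mid [ 268.5 -372.3] ext [63.3 65.4] 2.0
table z 0.352223032841465 1.374106995989779
```

```bash
python3 - <<'E'
from m import *
S=6
tiles=dict(navy=(301,250),och=(227,267),rust=(281,303),teal=(332,271))
f=load("top");out=[]
for k,(u,v) in tiles.items():
    c=f["color"][v-18:v+18,u-18:u+18]
    big=cv2.resize(c,None,fx=10,fy=10,interpolation=cv2.INTER_CUBIC).astype(float)
    big=np.clip((big-40)*1.9,0,255).astype(np.uint8)
    out.append(big)
cv2.imwrite("pics/tiles0.png",np.vstack([np.hstack(out[:2]),np.hstack(out[2:])])[:, :])
im=cv2.imread("pics/tiles0.png");cv2.imwrite("pics/tiles0.png",cv2.resize(im,(600,600)))
E
```

```text
(no output)
```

View pics/tiles0.png

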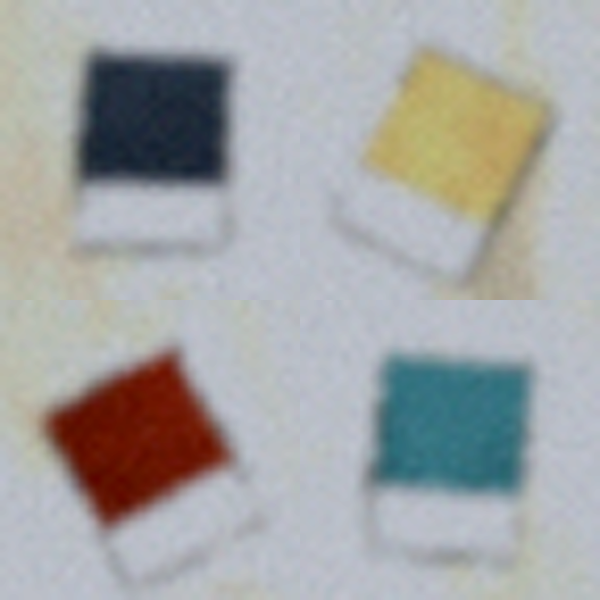

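```bash
python3 - <<'E'
from m import *
from bench import r
from scipy.spatial.transform import Rotation as Ro
f=load("top")
T=dict(navy=((301,250),[(90,55),(230,60),(228,248),(75,248)]),och=((227,267),[(122,45),(253,105),(168,283),(30,205)]),rust=((281,303),[(48,118),(178,48),(262,222),(130,290)]))
for k,((u,v),c) in T.items():
    p=(np.array(c)+.5)/(600/72)-.5+[u-18,v-18]
    w=ray(f,p,.007)[:,:2]*1e3
    L=(w[0]+w[1]-w[2]-w[3])/2; W=(w[0]+w[3]-w[1]-w[2])/2
    print(k,w.mean(0).round(1),"len",np.linalg.norm(L).round(1),np.linalg.norm(W).round(1),"long axis deg",np.degrees(np.arctan2(L[1],L[0])).round(1),"width ax",np.degrees(np.arctan2(W[1],W[0])).round(1),"r",np.linalg.norm(w.mean(0)).round(0))
o=r.get_obs();A=Ro.from_rotvec(o["orientation"]).as_matrix();print(A.round(3),"jaw deg",np.degrees(np.arctan2(A[1,1],A[0,1])))
E
```

```text
navy [ 475.7 -310.6] len 53.6 40.7 long axis deg -3.9 width ax 87.3 r 568.0
och [ 439.5 -135.5] len 52.4 42.5 long axis deg -27.9 width ax 61.4 r 460.0
rust [ 350.5 -261.7] len 52.4 40.2 long axis deg 24.7 width ax 116.1 r 437.0
[[-0.911  0.413 -0.001]
 [ 0.413  0.911 -0.002]
 [-0.    -0.002 -1.   ]] jaw deg 65.6072145696431
```

Request:
play_rows([
  [321, -464, 20, 0, 0, -0.99, 85],
  [321, -464, 20, 0, 0, -0.99, 85],
  [321, -464, 20, 0, 0, -0.99, 85],
  [321, -464, 20, 0, 0, -0.99, 85],
  [321, -464, 20, 0, 0, -0.99, 85],
  [321, -464, 20, 0, 0, -0.99, 85],
  [321, -464, 20, 0, 0, -0.99, 85],
  [321, -464, 20, 0, 0, -0.99, 85],
  [321, -464, 20, 0, 0, -0.99, 85],
  [321, -464, 20, 0, 0, -0.99, 85],
  [321, -464, 20, 0, 0, -0.99, 85],
  [321, -464, 20, 0, 0, -0.99, 85],
], grip_force=40)

```text
clock: 1.3
tcp_pos: [0.6023, 0.1437, 0.2515]
orientation: [2.051, 2.376, -0.002]
contact_force: [0.1, -0.6, 0.6]
grip_width: 0.0845
```

Request:
play_rows([
  [-55, -585, -60, 0, 0, 0, 85],
  [-55, -585, -60, 0, 0, 0, 85],
  [-55, -585, -60, 0, 0, 0, 85],
  [-55, -585, -60, 0, 0, 0, 85],
  [-55, -585, -60, 0, 0, 0, 85],
  [-55, -585, -60, 0, 0, 0, 85],
  [-55, -585, -60, 0, 0, 0, 85],
  [-55, -585, -60, 0, 0, 0, 85],
  [-55, -585, -60, 0, 0, 0, 85],
  [-55, -585, -60, 0, 0, 0, 85],
  [-55, -585, -60, 0, 0, 0, 85],
  [-55, -585, -60, 0, 0, 0, 85],
])

```text
clock: 2.5
tcp_pos: [0.5438, -0.4366, 0.1905]
orientation: [-2.044, -2.385, 0.001]
contact_force: [1.5, -0.7, 0.2]
grip_width: 0.0851
```

```bash
python3 - <<'E'
from bench import r
import cv2,numpy as np
for n in("scene","top"):
    f=r.grab_frame(n); cv2.imwrite(f"pics/{n}1.png",f["color"]); np.savez(f"{n}1.npz",**f)
o=r.get_obs();print(o["clock"],o["tcp_pos"],o["orientation"],o["joints"].__repr__(),o["qvel"])
a=cv2.imread("pics/scene1.png")[100:400,150:550];cv2.imwrite("pics/s1c.png",cv2.resize(a,None,fx=2,fy=2))
E
```

```text
2.6 [ 0.54071194 -0.44094514  0.19034068] [-2.05288591 -2.37795877  0.00736347] array([ 0.25836707,  0.59414201,  0.50478608,  1.55973636, -0.30857054,
        1.06872597,  0.98646048]) [-0.06628549 -0.03593813 -0.04985277  0.03809233 -0.01242755  0.01172126
 -0.04664548]
```

View pics/s1c.png

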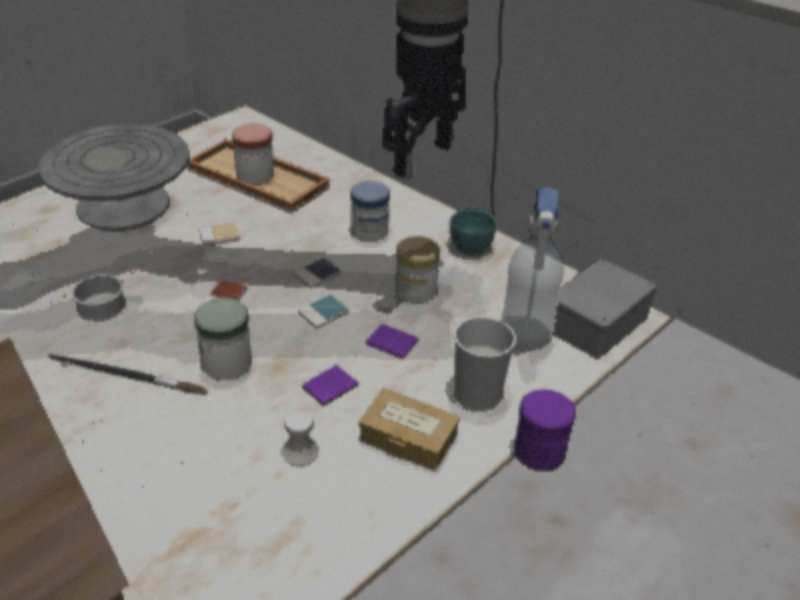

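Request:
play_rows([
  [0, 0, -20, 0, 0, 0, 85],
  [0, 0, -60, 0, 0, 0, 85],
  [0, 0, -100, 0, 0, 0, 85],
  [0, 0, -135, 0, 0, 0, 85],
  [0, 0, -155, 0, 0, 0, 85],
  [0, 0, -165, 0, 0, 0, 85],
  [0, 0, -165, 0, 0, 0, 85],
])

```text
clock: 3.3
tcp_pos: [0.5445, -0.4327, 0.0248]
orientation: [-2.04, -2.385, -0.0]
contact_force: [-0.2, -0.4, 0.9]
grip_width: 0.0851
```

```bash
python3 - <<'E'
from bench import r
import cv2,numpy as np
f=r.grab_frame("top"); cv2.imwrite(f"pics/t2.png",cv2.resize(f["color"][130:330,230:500],None,fx=2.9,fy=2.9))
print(r.get_obs()["tcp_pos"])
E
```

```text
[ 0.54517971 -0.43371418  0.0263966 ]
```

View pics/t2.png

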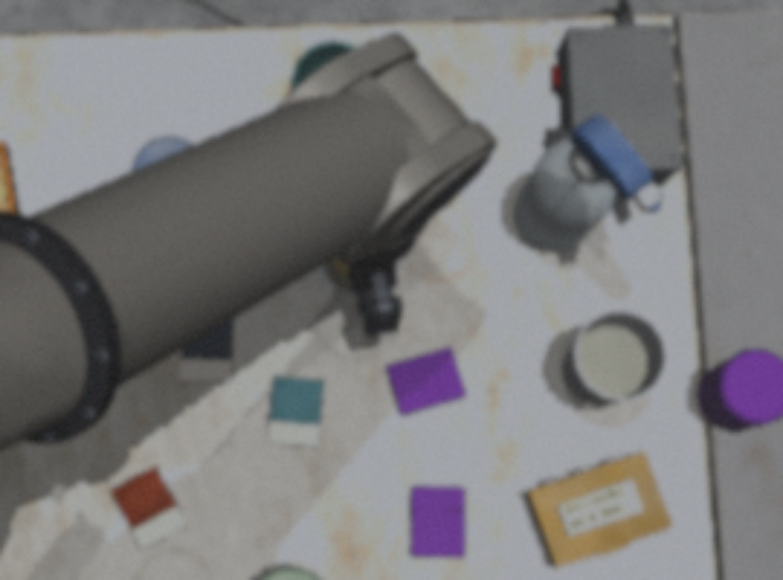

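The arm hides the jar in this view, but the TCP reads (545,-434), which matches the measured jar position. Closing now.

Request:
play_rows([
  [0, 0, 0, 0, 0, 0, 50],
  [0, 0, 0, 0, 0, 0, 50],
  [0, 0, 0, 0, 0, 0, 50],
  [0, 0, 0, 0, 0, 0, 50],
  [0, 0, 0, 0, 0, 0, 50],
  [0, 0, 0, 0, 0, 0, 50],
  [0, 0, 10, 0, 0, 0, 50],
  [0, 0, 40, 0, 0, 0, 50],
  [0, 0, 80, 0, 0, 0, 50],
  [0, 0, 120, 0, 0, 0, 50],
  [0, 0, 140, 0, 0, 0, 50],
], grip_force=40)

```text
clock: 4.45
tcp_pos: [0.5455, -0.4355, 0.1707]
orientation: [2.04, 2.383, 0.001]
contact_force: [0.4, -1.0, -0.5]
grip_width: 0.0561
```

Request:
play_rows([
  [27, 457, 0, 0, 0, 0, 50],
  [27, 457, 0, 0, 0, 0, 50],
  [27, 457, 0, 0, 0, 0, 50],
  [27, 457, 0, 0, 0, 0, 50],
  [27, 457, 0, 0, 0, 0, 50],
  [27, 457, 0, 0, 0, 0, 50],
  [27, 457, 0, 0, 0, 0, 50],
  [27, 457, 0, 0, 0, 0, 50],
  [27, 457, 0, 0, 0, 0, 50],
  [27, 457, 0, 0, 0, 0, 50],
  [27, 457, 0, 0, 0, 0, 50],
  [27, 457, 0, 0, 0, 0, 50],
])

```text
clock: 5.65
tcp_pos: [0.5715, 0.0212, 0.1666]
orientation: [2.044, 2.385, -0.001]
contact_force: [-0.3, -0.5, -2.5]
grip_width: 0.0564
```

```bash
cat > g.py <<'E'
from bench import r
import sys
from m import *
k=sys.argv[1]; x0,x1,y0,y1=map(int,sys.argv[2:6]) if len(sys.argv)>5 else (0,640,0,480)
s=r.grab_frame("scene");t=r.grab_frame("top");np.savez(f"scene{k}.npz",**s);np.savez(f"top{k}.npz",**t)
a=cv2.resize(s["color"][100:280,200:440],(400,300),interpolation=cv2.INTER_CUBIC);b=cv2.resize(t["color"][y0:y1,x0:x1],(400,int(400*(y1-y0)/(x1-x0))))
h=max(a.shape[0],b.shape[0])
cv2.imwrite(f"pics/g{k}.png",np.hstack([cv2.copyMakeBorder(i,0,h-i.shape[0],0,0,0) for i in(a,b)]))
o=r.get_obs();print(o["clock"],np.round(o["tcp_pos"],4),np.round(o["contact_force"],1),o["grip_width"])
E
python3 g.py 3 60 360 120 345
```

```text
5.75 [0.5716 0.0202 0.1665] [ 0.1 -0.3 -1.7] 0.05647912467714806
```

View pics/g3.png

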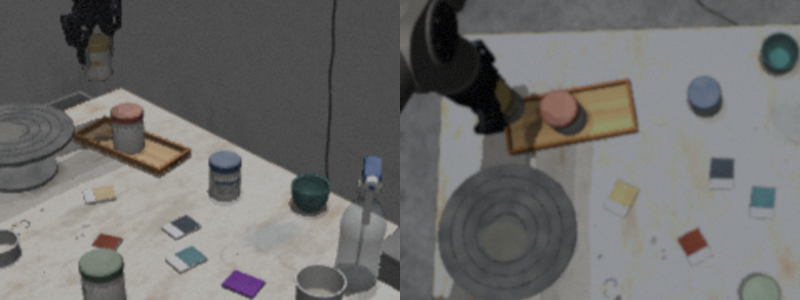

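Request:
play_rows([
  [0, 0, -30, 0, 0, 0, 50],
  [0, 0, -70, 0, 0, 0, 50],
  [0, 0, -100, 0, 0, 0, 50],
  [0, 0, -118, 0, 0, 0, 50],
  [0, 0, -127, 0, 0, 0, 50],
  [0, 0, -132, 0, 0, 0, 50],
  [0, 0, -134, 0, 0, 0, 50],
  [0, 0, -134, 0, 0, 0, 50],
])

```text
clock: 6.55
tcp_pos: [0.5718, 0.0214, 0.034]
orientation: [-2.045, -2.385, 0.0]
contact_force: [-4.5, -1.5, 6.7]
grip_width: 0.0559
```

Request:
play_rows([
  [0, 0, 0, 0, 0, 0, 75],
  [0, 0, 0, 0, 0, 0, 75],
  [0, 0, 0, 0, 0, 0, 75],
  [0, 0, 0, 0, 0, 0, 80],
  [0, 0, 30, 0, 0, 0, 80],
  [0, 0, 80, 0, 0, 0, 85],
  [0, 0, 130, 0, 0, 0, 85],
  [0, -50, 140, 0, 0, 0, 85],
  [0, -100, 140, 0, 0, 0, 85],
  [0, -150, 140, 0, 0, 0, 85],
  [0, -200, 140, 0, 0, 0, 85],
])

```text
clock: 7.65
tcp_pos: [0.5718, -0.1779, 0.1728]
orientation: [2.041, 2.387, 0.001]
contact_force: [0.1, -0.2, 0.2]
grip_width: 0.085
```

```bash
python3 g.py 4 60 360 120 345
```

```text
7.75 [ 0.57   -0.1859  0.1732] [-0.9 -0.4 -0.6] 0.08467878848536244
```

View pics/g4.png

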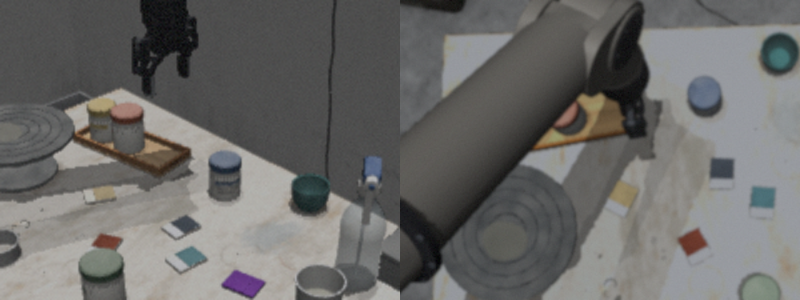

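Request:
play_rows([
  [15, -50, 0, 0, 0, 0, 85],
  [32, -100, 0, 0, 0, 0, 85],
  [32, -110, 0, 0, 0, 0, 85],
  [32, -110, -20, 0, 0, 0, 85],
  [32, -110, -60, 0, 0, 0, 85],
  [32, -110, -100, 0, 0, 0, 85],
  [32, -110, -130, 0, 0, 0, 85],
  [32, -110, -142, 0, 0, 0, 85],
  [32, -110, -146, 0, 0, 0, 85],
  [32, -110, -146, 0, 0, 0, 85],
])

```text
clock: 8.75
tcp_pos: [0.6043, -0.2864, 0.027]
orientation: [2.042, 2.386, 0.0]
contact_force: [-0.6, -0.1, 0.3]
grip_width: 0.0854
```

Request:
play_rows([
  [0, 0, 0, 0, 0, 0, 50],
  [0, 0, 0, 0, 0, 0, 50],
  [0, 0, 0, 0, 0, 0, 50],
  [0, 0, 0, 0, 0, 0, 50],
  [0, 0, 0, 0, 0, 0, 50],
  [0, 0, 0, 0, 0, 0, 50],
  [0, 0, 10, 0, 0, 0, 50],
  [0, 0, 40, 0, 0, 0, 50],
  [0, 0, 80, 0, 0, 0, 50],
  [0, 0, 100, 0, 0, 0, 50],
  [0, 0, 100, 0, 0, 0, 50],
])

```text
clock: 9.85
tcp_pos: [0.6057, -0.2876, 0.1306]
orientation: [2.039, 2.381, 0.004]
contact_force: [0.6, 0.8, -0.2]
grip_width: 0.0559
```

Request:
play_rows([
  [-3, 45, 0, 0, 0, 0, 50],
  [-6, 95, 0, 0, 0, 0, 50],
  [-10, 140, 0, 0, 0, 0, 50],
  [-10, 165, 0, 0, 0, 0, 50],
  [-10, 172, -10, 0, 0, 0, 50],
  [-10, 172, -40, 0, 0, 0, 50],
  [-10, 172, -65, 0, 0, 0, 50],
  [-10, 172, -80, 0, 0, 0, 50],
  [-10, 172, -88, 0, 0, 0, 50],
  [-10, 172, -92, 0, 0, 0, 50],
  [-10, 172, -94, 0, 0, 0, 50],
  [-10, 172, -94, 0, 0, 0, 50],
])

```text
clock: 11.05
tcp_pos: [0.5933, -0.1153, 0.034]
orientation: [-2.044, -2.385, 0.0]
contact_force: [-5.8, 0.7, 10.2]
grip_width: 0.0562
```

Request:
play_rows([
  [0, 0, 0, 0, 0, 0, 75],
  [0, 0, 0, 0, 0, 0, 75],
  [0, 0, 0, 0, 0, 0, 75],
  [0, 0, 0, 0, 0, 0, 80],
  [0, 0, 30, 0, 0, 0, 80],
  [0, 0, 80, 0, 0, 0, 80],
  [0, 0, 120, 0, 0, 0, 60],
  [0, -50, 120, 0, 0, 0, 60],
  [0, -100, 120, 0, 0, 0, 60],
  [0, -150, 120, 0, 0, 0, 60],
  [0, -180, 120, 0, 0, 0, 60],
])

```text
clock: 12.15
tcp_pos: [0.5926, -0.2992, 0.1528]
orientation: [2.046, 2.381, -0.003]
contact_force: [-1.1, -1.2, 0.6]
grip_width: 0.06
```

```bash
python3 g.py 5 60 360 120 345
```

```text
12.25 [ 0.5918 -0.3012  0.1528] [ 0.2 -0.1 -1. ] 0.06001061207578713
```

View pics/g5.png

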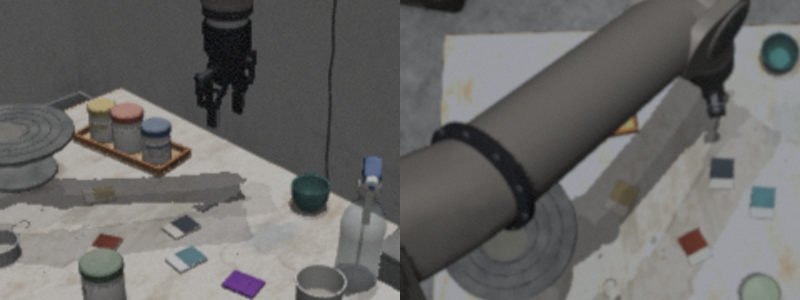

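Request:
play_rows([
  [-45, -5, 0, 0, 0, 0.14, 56],
  [-90, -12, 0, 0, 0, 0.28, 56],
  [-118, -16, -20, 0, 0, 0.42, 56],
  [-118, -16, -50, 0, 0, 0.56, 56],
  [-118, -16, -80, 0, 0, 0.7, 56],
  [-118, -16, -100, 0, 0, 0.84, 56],
  [-118, -16, -110, 0, 0, 0.98, 56],
  [-118, -16, -115, 0, 0, 1.12, 56],
  [-118, -16, -115, 0, 0, 1.26, 56],
  [-118, -16, -115, 0, 0, 1.36, 56],
  [-118, -16, -115, 0, 0, 1.36, 56],
  [-118, -16, -115, 0, 0, 1.36, 56],
])

```text
clock: 13.45
tcp_pos: [0.476, -0.3098, 0.0373]
orientation: [0.091, 3.14, 0.001]
contact_force: [0.4, -0.2, -0.2]
grip_width: 0.0562
```

```bash
cat > st.py <<'E'
from bench import r
import numpy as np
from scipy.spatial.transform import Rotation as Ro
o=r.get_obs();A=Ro.from_rotvec(o["orientation"]).as_matrix()
print(o["clock"],np.round(np.array(o["tcp_pos"])*1e3,1),"jaw",np.degrees(np.arctan2(A[1,1],A[0,1])).round(2),"zaxis",A[:,2].round(3),"q7",o["joints"][6],np.round(o["contact_force"],1),o["grip_width"])
E
python3 st.py; python3 g.py 6 160 400 165 345
```

```text
13.45 [ 476.  -309.8   37.3] jaw 86.67 zaxis [ 0.  0. -1.] q7 2.07469638510568 [ 0.4 -0.2 -0.2] 0.056154566689906586
13.55 [ 0.476  -0.3099  0.0374] [-0.2 -0.1 -0.5] 0.055585073819790054
```

View pics/g6.png

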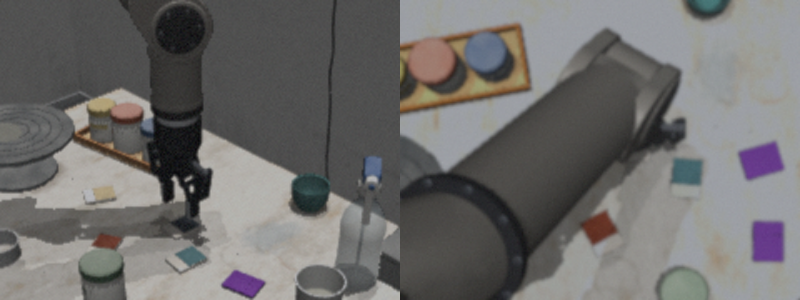

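Request:
play_rows([
  [0, 0, -15, 0, 0, 0, 56],
  [0, 0, -27, 0, 0, 0, 56],
  [0, 0, -33, 0, 0, 0, 56],
  [0, 0, -36, 0, 0, 0, 56],
  [0, 0, -36, 0, 0, 0, 56],
], grip_force=25)

```text
clock: 14.05
tcp_pos: [0.4754, -0.3101, 0.0005]
orientation: [-0.088, -3.139, -0.001]
contact_force: [0.5, -0.1, -0.3]
grip_width: 0.0558
```

```bash
python3 g.py 7 160 400 165 345;python3 -c "
import cv2,numpy as np
c=np.load('scene7.npz')['color'][180:260,270:350];cv2.imwrite('pics/s7.png',cv2.resize(c,None,fx=7,fy=7,interpolation=cv2.INTER_CUBIC))"
```

```text
14.15 [ 0.4759 -0.3104  0.0014] [ 0.2  0.1 -0.3] 0.05625658050532304
```

View pics/s7.png

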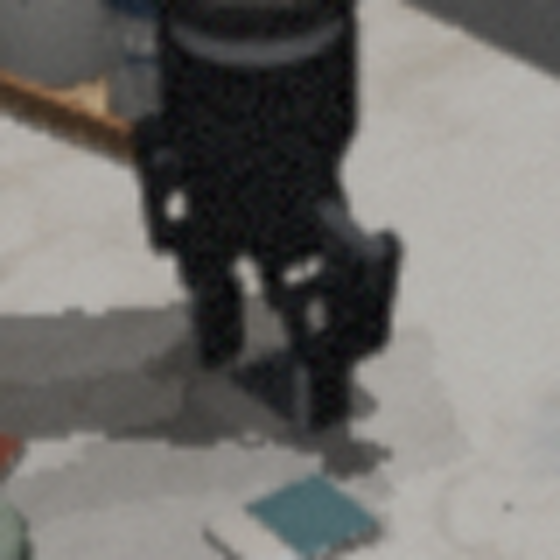

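The fingers straddle the navy tile (crop centre) and miss the teal one. Closing now.

Request:
play_rows([
  [0, 0, 0, 0, 0, 0, 36],
  [0, 0, 0, 0, 0, 0, 36],
  [0, 0, 0, 0, 0, 0, 36],
  [0, 0, 0, 0, 0, 0, 36],
  [0, 0, 0, 0, 0, 0, 36],
], grip_force=25)

```text
clock: 14.65
tcp_pos: [0.4761, -0.3105, 0.0019]
orientation: [0.088, 3.14, -0.001]
contact_force: [-0.8, 0.4, 6.2]
grip_width: 0.0407
```

```bash
python3 - <<'E'
from m import *
est=dict(red=(.581,-.046,.088),yel=(.572,.023,.080),blue=(.594,-.115,.080))
for n in("top6","scene6","top7","scene7","scene5"):
    f=load(n[:-1],n[-1]);P=cloud(f)
    for k,(x,y,z) in est.items():
        d=np.hypot(P[...,0]-x,P[...,1]-y)
        q=P[(d<.036)&(abs(P[...,2]-z)<.0045)][:,:2]*1e3
        if len(q)<100: print(n,k,len(q)); continue
        mid=(np.percentile(q,1,0)+np.percentile(q,99,0))/2
        d=mid-[583,-46]; c,s=np.cos(.157),np.sin(.157)
        print(n,k,len(q),"mid",mid.round(1),"ext",np.ptp(q,axis=0).round(1),"tray xy",np.round([d[0]*c+d[1]*s,-d[0]*s+d[1]*c],1))
E
```

```text
top6 red 587 mid [581.6 -44.9] ext [62.8 62.5] tray xy [-1.2  1.3]
top6 yel 476 mid [572.3  21.6] ext [56.6 56.9] tray xy [ 0.  68.5]
top6 blue 479 mid [ 593.5 -114.9] ext [55.9 55.9] tray xy [ -0.4 -69.7]
scene6 red 161 mid [579.4 -47.5] ext [60.6 66.1] tray xy [-3.8 -0.9]
scene6 yel 125 mid [569.6  18.4] ext [57.5 58.7] tray xy [-3.2 65.7]
scene6 blue 61
top7 red 603 mid [582.2 -45.1] ext [62.1 62.3] tray xy [-0.6  1.1]
top7 yel 470 mid [572.   22.4] ext [57.3 55.9] tray xy [-0.1 69.3]
top7 blue 476 mid [ 593.4 -115.2] ext [56.6 55.6] tray xy [ -0.5 -70. ]
scene7 red 162 mid [580.5 -48. ] ext [62.8 65. ] tray xy [-2.8 -1.6]
scene7 yel 122 mid [570.5  19.1] ext [57.3 56.6] tray xy [-2.2 66.3]
scene7 blue 50
scene5 red 163 mid [581.1 -46.7] ext [65.5 64.7] tray xy [-2.  -0.4]
scene5 yel 123 mid [569.7  18.4] ext [56.9 57. ] tray xy [-3.1 65.7]
scene5 blue 145 mid [ 592.2 -117.5] ext [58.3 58. ] tray xy [ -2.1 -72.1]
```

Request:
play_rows([
  [0, 0, 10, 0, 0, 0, 36],
  [0, 0, 40, 0, 0, 0, 36],
  [0, 0, 80, 0, 0, 0, 36],
  [0, 0, 130, 0, 0, -0.14, 36],
  [0, 0, 160, 0, 0, -0.28, 36],
])

```text
clock: 15.15
tcp_pos: [0.4767, -0.311, 0.1653]
orientation: [0.534, 3.092, -0.001]
contact_force: [0.6, -1.1, 0.1]
grip_width: 0.0404
```

Request:
play_rows([
  [15, 25, 0, 0, 0, -0.14, 36],
  [35, 60, 0, 0, 0, -0.28, 36],
  [55, 95, 0, 0, 0, -0.42, 36],
  [75, 130, 0, 0, 0, -0.56, 36],
  [95, 160, 0, 0, 0, -0.7, 36],
  [110, 185, 0, 0, 0, -0.84, 36],
  [117, 195, 0, 0, 0, -0.98, 36],
  [117, 195, -15, 0, 0, -1.08, 36],
  [117, 195, -30, 0, 0, -1.08, 36],
  [117, 195, -45, 0, 0, -1.08, 36],
  [117, 195, -55, 0, 0, -1.08, 36],
  [117, 195, -60, 0, 0, -1.08, 36],
])

```text
clock: 16.35
tcp_pos: [0.5918, -0.1157, 0.0999]
orientation: [-2.041, -2.386, 0.002]
contact_force: [-0.4, -0.4, 0.3]
grip_width: 0.0406
```

```bash
python3 st.py; python3 g.py 8 100 400 120 345
```

```text
16.35 [ 591.8 -115.7   99.9] jaw 8.89 zaxis [-0.002  0.    -1.   ] q7 0.48542209169979683 [-0.4 -0.4  0.3] 0.04062765714369987
16.45 [ 0.5922 -0.1157  0.1005] [ 0.4 -0.3  0.8] 0.04099013392760671
```

View pics/g8.png

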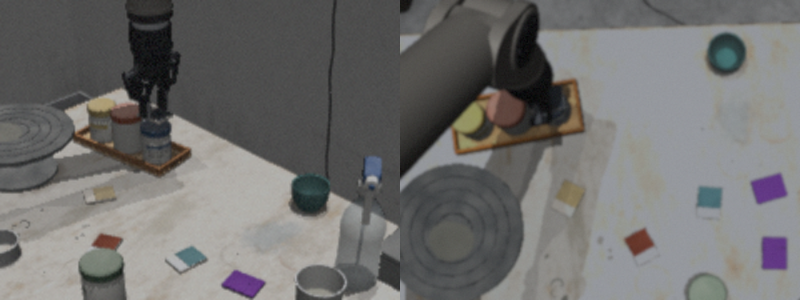

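Request:
play_rows([
  [1, 0, -8, 0, 0, 0, 36],
  [1, 0, -14, 0, 0, 0, 36],
  [1, 0, -17, 0, 0, 0, 36],
  [1, 0, -18, 0, 0, 0, 36],
  [1, 0, -18, 0, 0, 0, 36],
])

```text
clock: 16.95
tcp_pos: [0.5938, -0.1153, 0.0832]
orientation: [-2.043, -2.387, 0.0]
contact_force: [0.9, -0.1, -0.9]
grip_width: 0.0408
```

Request:
play_rows([
  [0, 0, -1, 0, 0, 0, 36],
  [0, 0, -2, 0, 0, 0, 36],
  [0, 0, -2, 0, 0, 0, 36],
])

```text
clock: 17.25
tcp_pos: [0.5942, -0.1154, 0.0824]
orientation: [2.043, 2.386, 0.001]
contact_force: [-1.9, 0.3, 7.6]
grip_width: 0.0407
```

Request:
play_rows([
  [0, 0, 0, 0, 0, 0, 46],
  [0, 0, 0, 0, 0, 0, 50],
  [0, 0, 0, 0, 0, 0, 56],
  [0, 0, 0, 0, 0, 0, 56],
  [0, 0, 20, 0, 0, 0, 56],
  [0, 0, 60, 0, 0, 0, 56],
  [0, 0, 90, 0, 0, 0, 56],
  [-45, 0, 90, 0, 0, 0.14, 56],
  [-90, 0, 90, 0, 0, 0.28, 56],
  [-130, 0, 90, 0, 0, 0.42, 56],
  [-150, -10, 80, 0, 0, 0.56, 56],
  [-155, -20, 70, 0, 0, 0.7, 56],
])

```text
clock: 18.45
tcp_pos: [0.4362, -0.1353, 0.1513]
orientation: [-1.092, -2.945, -0.001]
contact_force: [0.8, -0.6, -0.2]
grip_width: 0.0558
```

```bash
python3 st.py; python3 g.py 9 100 400 120 345;python3 -c "
import cv2,numpy as np
c=np.load('scene9.npz')['color'][140:240,230:330];cv2.imwrite('pics/s9.png',cv2.resize(c,None,fx=5,fy=5,interpolation=cv2.INTER_CUBIC))"
```

```text
18.45 [ 436.2 -135.3  151.3] jaw 49.3 zaxis [-0.     0.001 -1.   ] q7 1.1315545204734305 [ 0.8 -0.6 -0.2] 0.055763255691627774
18.55 [ 0.4369 -0.1363  0.1507] [-0.1  1.3  0.3] 0.05607707464745661
```

View pics/s9.png

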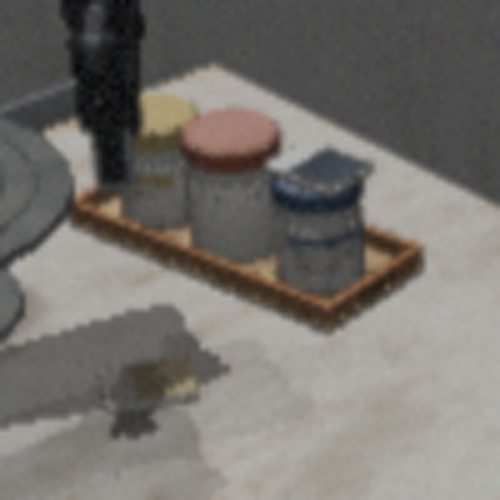

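View pics/g9.png

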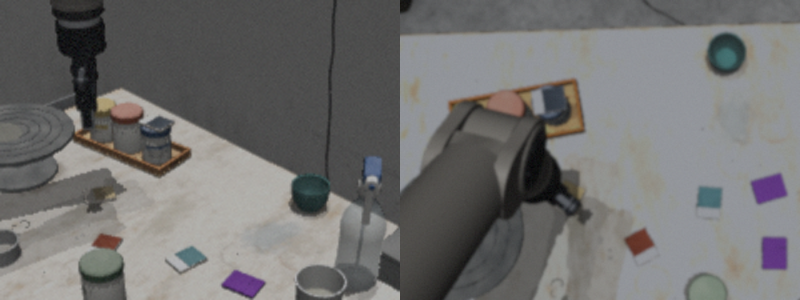

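The navy tile is on the blue lid. I'll measure how well it is centred.

```bash
cat > chk.py <<'E'
import sys
from m import *
def tile(f,x,y,z):
    P=cloud(f);d=np.hypot(P[...,0]-x,P[...,1]-y)
    q=P[(d<.045)&(abs(P[...,2]-z)<.0035)]*1e3
    return len(q),q[:,:2].mean(0).round(1),cv2.minAreaRect(q[:,:2].astype(np.float32)),q[:,2].mean().round(1)
E
python3 - <<'E'
from chk import *
for n in "top","scene":
    print(n,tile(load(n,"9"),.594,-.1155,.087))
f=load("top","9");c=f["color"]
u,v=proj(f,[[.594,-.1155,.087]])[0].astype(int);print(u,v)
b=cv2.resize(c[v-22:v+22,u-22:u+22],None,fx=12,fy=12,interpolation=cv2.INTER_CUBIC)
cv2.imwrite("pics/t9.png",np.clip((b.astype(float)-30)*1.8,0,255).astype(np.uint8))
E
```

```text
top (425, array([ 593.1, -116. ]), ((593.8582153320312, -107.97413635253906), (45.39301681518555, 74.01790618896484), 8.659584999084473), np.float64(86.7))
scene (142, array([ 591.1, -116.1]), ((591.4852294921875, -109.28024291992188), (44.424739837646484, 76.09823608398438), 9.854676246643066), np.float64(87.2))
210 194
```

View pics/t9.png

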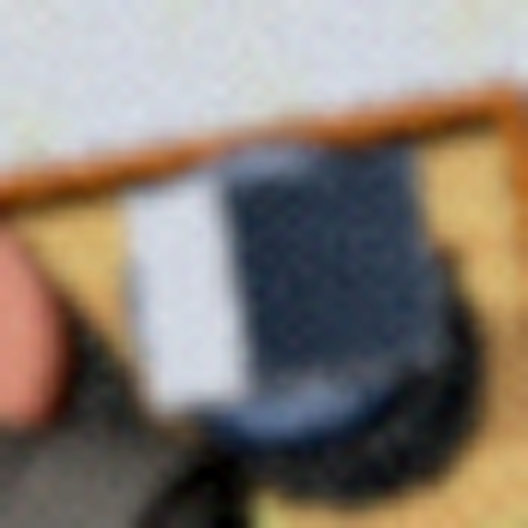

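Request:
play_rows([
  [0, 0, -40, 0, 0, 0.14, 56],
  [0, 0, -80, 0, 0, 0.216, 56],
  [0, 0, -110, 0, 0, 0.216, 56],
  [0, 0, -130, 0, 0, 0.216, 56],
  [0, 0, -142, 0, 0, 0.216, 56],
  [0, 0, -147, 0, 0, 0.216, 56],
  [0, 0, -149, 0, 0, 0.216, 56],
  [0, 0, -149, 0, 0, 0.216, 56],
])

```text
clock: 19.35
tcp_pos: [0.4395, -0.1353, 0.0029]
orientation: [0.778, 3.043, 0.0]
contact_force: [-0.5, -0.3, 0.1]
grip_width: 0.0562
```

```bash
python3 st.py; python3 g.py a 100 400 120 345;python3 -c "
import cv2,numpy as np
c=np.load('scenea.npz')['color'][180:260,220:300];cv2.imwrite('pics/sa.png',cv2.resize(c,None,fx=6,fy=6,interpolation=cv2.INTER_CUBIC))"
```

```text
19.35 [ 439.5 -135.3    2.9] jaw 61.32 zaxis [ 0.001 -0.    -1.   ] q7 1.4422005975693317 [-0.5 -0.3  0.1] 0.05619968430546057
19.45 [ 0.4395 -0.1354  0.0031] [-0.4 -0.8 -0. ] 0.056171256218072396
```

View pics/sa.png

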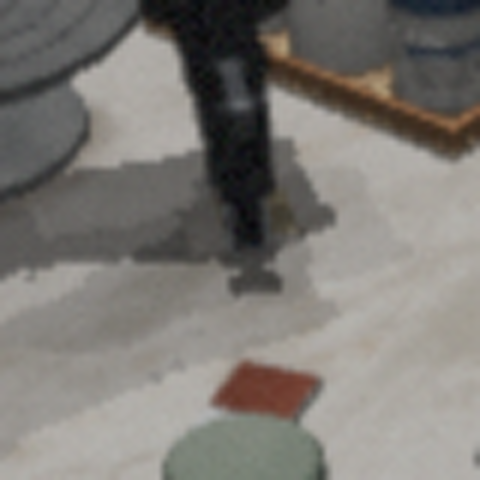

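Request:
play_rows([
  [0, 0, -2, 0, 0, 0, 56],
  [0, 0, -2, 0, 0, 0, 36],
  [0, 0, -2, 0, 0, 0, 36],
  [0, 0, -2, 0, 0, 0, 36],
  [0, 0, -2, 0, 0, 0, 36],
  [0, 0, -2, 0, 0, 0, 36],
  [0, 0, 8, 0, 0, 0, 36],
  [0, 0, 40, 0, 0, 0, 36],
  [0, 0, 80, 0, 0, 0, 36],
  [0, 0, 120, 0, 0, 0, 36],
  [0, 0, 150, 0, 0, 0, 36],
])

```text
clock: 20.55
tcp_pos: [0.4391, -0.1355, 0.1552]
orientation: [0.777, 3.042, 0.001]
contact_force: [0.3, -0.5, -0.3]
grip_width: 0.041
```

```bash
python3 st.py
```

```text
20.55 [ 439.1 -135.5  155.2] jaw 61.34 zaxis [ 0.002 -0.    -1.   ] q7 1.330320914588957 [ 0.3 -0.5 -0.3] 0.04100892223087655
```

Request:
play_rows([
  [20, 20, 0, 0, 0, -0.14, 36],
  [45, 50, 0, 0, 0, -0.28, 36],
  [75, 80, 0, 0, 0, -0.42, 36],
  [100, 110, 0, 0, 0, -0.56, 36],
  [120, 140, 0, 0, 0, -0.7, 36],
  [132, 157, 0, 0, 0, -0.84, 36],
  [132, 157, -10, 0, 0, -0.915, 36],
  [132, 157, -28, 0, 0, -0.915, 36],
  [132, 157, -43, 0, 0, -0.915, 36],
  [132, 157, -53, 0, 0, -0.915, 36],
  [132, 157, -55, 0, 0, -0.915, 36],
  [132, 157, -55, 0, 0, -0.915, 36],
])

```text
clock: 21.75
tcp_pos: [0.5707, 0.0214, 0.0973]
orientation: [-2.042, -2.387, 0.001]
contact_force: [-0.2, -0.1, -0.5]
grip_width: 0.0411
```

```bash
python3 st.py; python3 g.py b 100 400 120 345
```

```text
21.75 [570.7  21.4  97.3] jaw 8.91 zaxis [-0. -0. -1.] q7 0.24644812002055685 [-0.2 -0.1 -0.5] 0.04107318372441217
21.85 [0.5713 0.0215 0.0979] [0.6 0.4 0.1] 0.04085103887743199
```

View pics/gb.png

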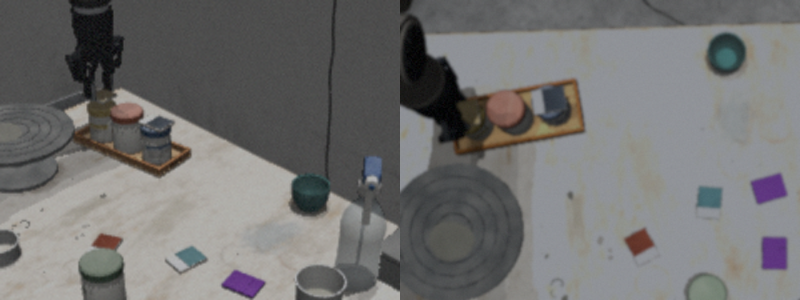

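Request:
play_rows([
  [0, 0, -8, 0, 0, 0, 36],
  [0, 0, -13, 0, 0, 0, 36],
  [0, 0, -15, 0, 0, 0, 36],
  [0, 0, -16, 0, 0, 0, 36],
  [0, 0, -16, 0, 0, 0, 36],
])

```text
clock: 22.35
tcp_pos: [0.5707, 0.0217, 0.0814]
orientation: [-2.041, -2.387, 0.0]
contact_force: [-1.0, -0.2, 1.1]
grip_width: 0.0407
```

Request:
play_rows([
  [0, 0, -1, 0, 0, 0, 36],
  [0, 0, -1, 0, 0, 0, 36],
])

```text
clock: 22.55
tcp_pos: [0.5708, 0.0217, 0.0813]
orientation: [-2.042, -2.387, -0.001]
contact_force: [-3.9, -0.2, 12.0]
grip_width: 0.0407
```

Request:
play_rows([
  [0, 0, 0, 0, 0, 0, 46],
  [0, 0, 0, 0, 0, 0, 50],
  [0, 0, 0, 0, 0, 0, 56],
  [0, 0, 0, 0, 0, 0, 56],
  [0, 0, 20, 0, 0, 0, 56],
  [0, 0, 60, 0, 0, 0, 56],
  [0, 0, 90, 0, 0, -0.14, 56],
  [0, -45, 100, 0, 0, -0.28, 56],
  [-10, -90, 100, 0, 0, -0.42, 56],
  [-20, -135, 100, 0, 0, -0.56, 56],
  [-35, -180, 100, 0, 0, -0.7, 56],
  [-55, -220, 100, 0, 0, -0.84, 56],
])

```text
clock: 23.75
tcp_pos: [0.5155, -0.2004, 0.1805]
orientation: [2.841, 1.339, 0.001]
contact_force: [-0.6, -1.1, 0.2]
grip_width: 0.0552
```

Request:
play_rows([
  [-40, -20, 0, 0, 0, -0.14, 56],
  [-80, -35, 0, 0, 0, -0.28, 56],
  [-120, -50, -10, 0, 0, -0.42, 56],
  [-150, -60, -30, 0, 0, -0.443, 56],
  [-165, -64, -60, 0, 0, -0.443, 56],
  [-165, -64, -90, 0, 0, -0.443, 56],
  [-165, -64, -120, 0, 0, -0.443, 56],
  [-165, -64, -140, 0, 0, -0.443, 56],
  [-165, -64, -140, 0, 0, -0.443, 56],
])

```text
clock: 24.65
tcp_pos: [0.3492, -0.2616, 0.0385]
orientation: [-3.062, -0.69, 0.006]
contact_force: [-0.0, 0.5, -0.5]
grip_width: 0.0562
```

```bash
python3 st.py; python3 g.py c 100 400 120 345; python3 - <<'E'
from chk import *
for n in "top","scene":
    print(n,"och",tile(load(n,"c"),.5715,.0215,.087))
c=np.load('scenec.npz')['color'][140:260,200:320];cv2.imwrite('pics/sc.png',cv2.resize(c,None,fx=5,fy=5,interpolation=cv2.INTER_CUBIC))
E
```

```text
24.65 [ 349.2 -261.6   38.5] jaw -64.6 zaxis [-0.004  0.002 -1.   ] q7 -0.06034397686190591 [-0.   0.5 -0.5] 0.05622796399657586
24.75 [ 0.3507 -0.2626  0.0406] [-0.6  0.5  0.3] 0.05620695444489757
top och (442, array([571. ,  17.7]), ((573.0596313476562, 13.172954559326172), (44.486454010009766, 72.30073547363281), 9.811320304870605), np.float64(86.8))
scene och (8, array([585.9, -12.6]), ((587.7120971679688, -13.49039077758789), (22.876110076904297, 9.805228233337402), 51.386566162109375), np.float64(87.5))
```

View pics/gc.png

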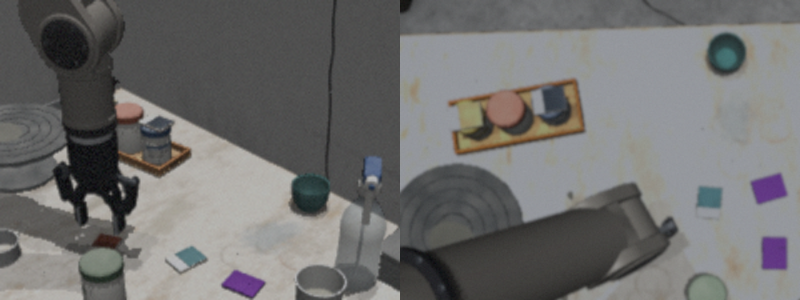

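View pics/sc.png

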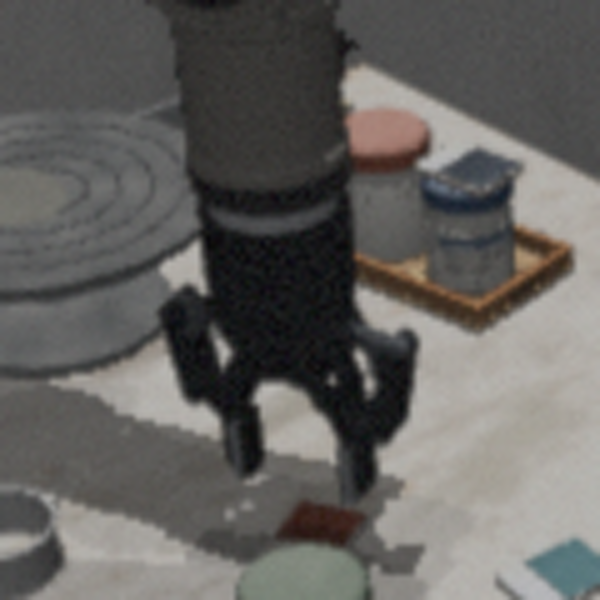

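Request:
play_rows([
  [0, 0, -15, 0, 0, 0, 56],
  [0, 0, -27, 0, 0, 0, 56],
  [0, 0, -34, 0, 0, 0, 56],
  [0, 0, -37, 0, 0, 0, 56],
  [0, 0, -37, 0, 0, 0, 56],
])

```text
clock: 25.25
tcp_pos: [0.3511, -0.2625, 0.0037]
orientation: [3.064, 0.691, 0.001]
contact_force: [-0.1, 0.5, -0.2]
grip_width: 0.056
```

```bash
python3 st.py;python3 g.py d; python3 - <<'E'
from chk import *
c=np.load('scened.npz')['color'][200:270,220:290];cv2.imwrite('pics/sd.png',cv2.resize(c,None,fx=7,fy=7,interpolation=cv2.INTER_CUBIC))
E
```

```text
25.25 [ 351.1 -262.5    3.7] jaw -64.57 zaxis [ 0.001 -0.    -1.   ] q7 0.01107234293274686 [-0.1  0.5 -0.2] 0.056023774863624545
25.35 [ 0.3512 -0.2625  0.0039] [ 0.3  0.4 -0.4] 0.05616061217672043
```

View pics/sd.png

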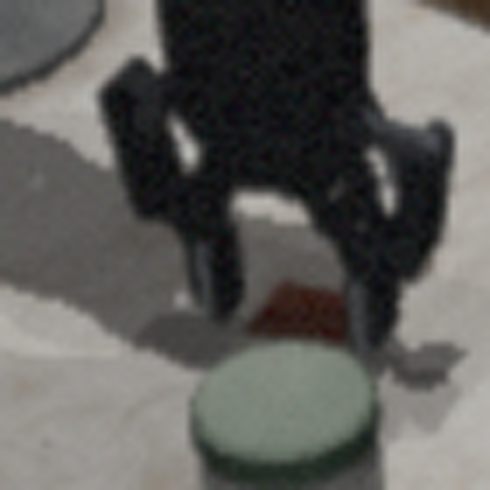

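Request:
play_rows([
  [0, 0, -3, 0, 0, 0, 56],
  [0, 0, -3, 0, 0, 0, 36],
  [0, 0, -3, 0, 0, 0, 36],
  [0, 0, -3, 0, 0, 0, 36],
  [0, 0, -3, 0, 0, 0, 36],
  [0, 0, -3, 0, 0, 0, 36],
  [0, 0, 8, 0, 0, 0, 36],
  [0, 0, 40, 0, 0, 0, 36],
  [0, 0, 80, 0, 0, 0, 36],
  [0, 0, 120, 0, 0, 0, 36],
  [0, 0, 160, 0, 0, 0, 36],
])

```text
clock: 26.45
tcp_pos: [0.3501, -0.2622, 0.1645]
orientation: [-3.064, -0.69, 0.002]
contact_force: [1.0, 1.3, -0.2]
grip_width: 0.041
```

```bash
python3 st.py
```

```text
26.45 [ 350.1 -262.2  164.5] jaw -64.61 zaxis [-0.001  0.    -1.   ] q7 -0.3274230664837828 [ 1.   1.3 -0.2] 0.04102825049915002
```

Request:
play_rows([
  [30, 15, 0, 0, 0, 0.14, 36],
  [65, 45, 0, 0, 0, 0.28, 36],
  [100, 75, 0, 0, 0, 0.42, 36],
  [130, 110, 0, 0, 0, 0.56, 36],
  [160, 145, 0, 0, 0, 0.7, 36],
  [190, 180, 0, 0, 0, 0.84, 36],
  [215, 205, 0, 0, 0, 0.98, 36],
  [230, 216, 0, 0, 0, 1.12, 36],
  [230, 216, -15, 0, 0, 1.26, 36],
  [230, 216, -35, 0, 0, 1.285, 36],
  [230, 216, -53, 0, 0, 1.285, 36],
  [230, 216, -53, 0, 0, 1.285, 36],
])

```text
clock: 27.65
tcp_pos: [0.5787, -0.0462, 0.1079]
orientation: [-2.037, -2.387, 0.005]
contact_force: [-1.1, 0.9, -1.2]
grip_width: 0.041
```

```bash
python3 st.py; python3 g.py e 100 400 120 345;  python3 - <<'E'
from chk import *
c=np.load('scenee.npz')['color'][130:220,230:320];cv2.imwrite('pics/se.png',cv2.resize(c,None,fx=6,fy=6,interpolation=cv2.INTER_CUBIC))
E
```

```text
27.65 [578.7 -46.2 107.9] jaw 9.05 zaxis [-0.005 -0.    -1.   ] q7 0.38690863114194823 [-1.1  0.9 -1.2] 0.04099762359698857
27.75 [ 0.5806 -0.0465  0.1103] [-0.  -0.6 -0.2] 0.041062558062508726
```

View pics/se.png

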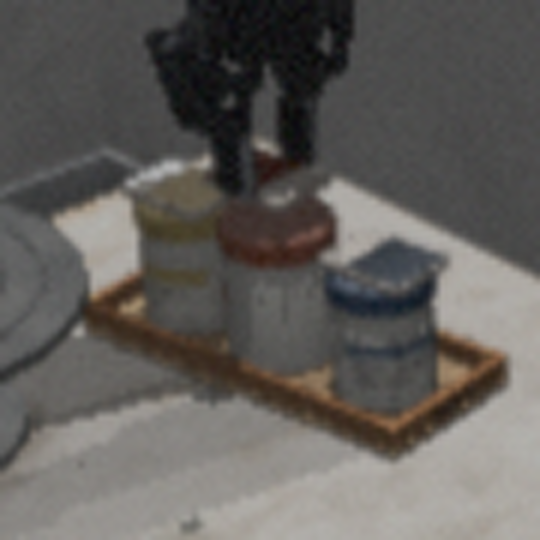

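Request:
play_rows([
  [0, 0, -8, 0, 0, 0, 36],
  [0, 0, -14, 0, 0, 0, 36],
  [0, 0, -18, 0, 0, 0, 36],
  [0, 0, -20, 0, 0, 0, 36],
  [0, 0, -20, 0, 0, 0, 36],
])

```text
clock: 28.25
tcp_pos: [0.5806, -0.0463, 0.09]
orientation: [-2.039, -2.39, 0.001]
contact_force: [0.6, 0.4, -0.3]
grip_width: 0.0411
```

Request:
play_rows([
  [0, 0, -1, 0, 0, 0, 36],
  [0, 0, -1.5, 0, 0, 0, 36],
  [0, 0, -1.5, 0, 0, 0, 36],
])

```text
clock: 28.55
tcp_pos: [0.581, -0.0464, 0.0892]
orientation: [2.039, 2.389, 0.001]
contact_force: [-0.8, 0.3, 2.8]
grip_width: 0.0408
```

Contact felt on the lid. Releasing and backing off.

Request:
play_rows([
  [0, 0, -0.5, 0, 0, 0, 46],
  [0, 0, -0.5, 0, 0, 0, 50],
  [0, 0, -0.5, 0, 0, 0, 56],
  [0, 0, -0.5, 0, 0, 0, 56],
  [0, 0, 20, 0, 0, 0, 56],
  [0, 0, 60, 0, 0, 0, 56],
  [0, 0, 100, 0, 0, 0, 56],
  [0, -45, 130, 0, 0, 0, 56],
  [-20, -90, 150, 0, 0, 0, 56],
  [-40, -135, 150, 0, 0, 0, 56],
  [-60, -180, 150, 0, 0, 0, 56],
  [-80, -220, 150, 0, 0, 0, 56],
])

```text
clock: 29.75
tcp_pos: [0.5, -0.268, 0.2393]
orientation: [2.038, 2.389, 0.001]
contact_force: [0.3, -0.8, -0.1]
grip_width: 0.0561
```

Request:
play_rows([
  [-15, -40, 0, 0, 0, 0, 56],
  [-30, -80, 0, 0, 0, 0, 56],
  [-40, -120, 0, 0, 0, 0, 56],
  [-40, -150, 0, 0, 0, 0, 56],
  [-40, -150, 0, 0, 0, 0, 56],
  [-40, -150, 0, 0, 0, 0, 56],
])

```text
clock: 30.35
tcp_pos: [0.4604, -0.4165, 0.2385]
orientation: [-2.04, -2.388, 0.0]
contact_force: [0.5, 0.2, 0.2]
grip_width: 0.056
```

```bash
python3 st.py; python3 g.py f 100 400 120 345;  python3 - <<'E'
from chk import *
c=np.load('scenef.npz')['color'][130:220,230:320];a=cv2.resize(c,(400,400),interpolation=cv2.INTER_CUBIC)
f=load("top","f");c=f["color"][165:245,130:245];b=cv2.resize(c,(400,278),interpolation=cv2.INTER_CUBIC)
cv2.imwrite('pics/sf.png',np.hstack([a,cv2.copyMakeBorder(b,0,122,0,0,0)]))
for n in "top","scene":
  g=load(n,"f");P=cloud(g)
  for k,x,y,z in (("och",.5715,.0215,.087),("rust",.5815,-.046,.095),("navy",.594,-.1155,.087)):
    d=np.hypot(P[...,0]-x,P[...,1]-y); q=P[(d<.034)&(abs(P[...,2]-z)<.0035)]*1e3
    if len(q)>30: 
        A=np.c_[q[:,:2]-q[:,:2].mean(0),np.ones(len(q))];s=np.linalg.lstsq(A,q[:,2],rcond=None)[0]
        print(n,k,len(q),q.mean(0).round(1),"off",(q.mean(0)[:2]-[x*1e3,y*1e3]).round(1),"slope",s[:2].round(3))
  for k,x,y,z in (("green",.2696,-.3694,.082),):
    d=np.hypot(P[...,0]-x,P[...,1]-y); q=P[(d<.045)&(abs(P[...,2]-z)<.005)]*1e3;print(n,k,q.mean(0).round(1))
d=cv2.absdiff(load("top","0")["color"],f["color"]).max(2)[140:400,250:400];print("teal tile diff",d[115:145,65:100].max(),"bowl",d[5:35,75:115].max(),"green",d[180:225,60:100].max())
E
```

```text
30.35 [ 460.4 -416.5  238.5] jaw 8.97 zaxis [-0.001  0.    -1.   ] q7 1.0336582698534003 [0.5 0.2 0.2] 0.05604199089657701
30.45 [ 0.4614 -0.4148  0.2385] [0.3 0.5 0.2] 0.05595998043263092
top och 386 [570.7  20.6  86.6] off [-0.8 -0.9] slope [-0.011 -0.002]
top rust 408 [580.3 -45.4  94.8] off [-1.2  0.6] slope [-0.01   0.006]
top navy 395 [ 593.5 -117.8   86.6] off [-0.5 -2.3] slope [-0.004  0.002]
top green [ 270.5 -369.7   81.7]
scene och 102 [568.4  18.2  87.3] off [-3.1 -3.3] slope [ 0.01  -0.008]
scene rust 121 [578.7 -48.5  95.1] off [-2.8 -2.5] slope [0.004 0.003]
scene navy 127 [ 592.  -120.2   87.2] off [-2.  -4.7] slope [ 0.017 -0.012]
scene green [ 267.5 -374.4   82.2]
teal tile diff 100 bowl 81 green 22
```

View pics/sf.png

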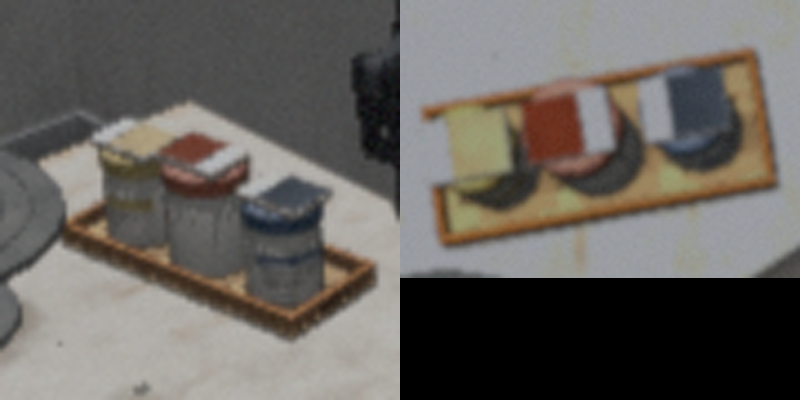

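View pics/gf.png

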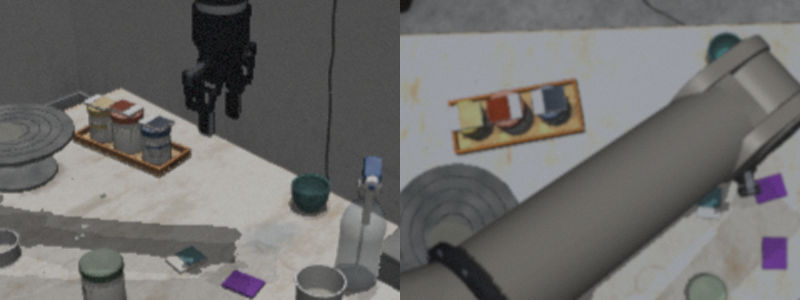

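```bash
python3 -c "
from bench import r
print(r.hand_in())"
```

```text
the job is handed in; nothing more can be done
None
```

The yellow, red and blue jars stand in one row in the tray, each with its own tile flat on its lid, glazed side up. I handed the job in at about 30.5 s with the arm clear; no verdict was reported.

- **Jars:** Measured after they were set down and before the tiles went on. In the tray frame, the yellow jar was about 69 mm left of the middle, the red about 1 mm from it and the blue about 70 mm right. All were within about 4 mm of the long midline and looked upright. They weren't measured again under the tiles, which sat within a few millimetres of those positions.
- **Tiles:** In the final pictures they lay 1–2 mm off the lid centres by the top camera and 3–5 mm by the scene camera (limit 15 mm). Their heights were right to within 1 mm, and their tilt was under 0.025 rad.
- **Bystanders:** The green jar measured unmoved. The teal tile and bowl stand where they did in the scene view, but the arm hid part of both from the top camera. My top-view picture comparison for those two was therefore inconclusive.
- **Disagreement:** The two cameras differed by 2–5 mm throughout, a bit more than the stated calibration error but well inside the tolerances.

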